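# Hold the ticket clip open over a price ticket

## Robot

A 6-joint arm with a two-finger parallel gripper is mounted at the origin on the work surface. World frame = base frame: x ahead of the robot, y to its left, z up, the work surface at z = 0. Lengths are in mm, angles in rad, forces in N, time in s.
With the tool pointing down it reaches from about 275 to 850 mm from the base axis. Payload 5.2 kg.
Tool frame: the origin (TCP) lies at the very end of the fingers, on their centre line; the grasp point (between the pads) lies 19 mm behind it; z points along the fingers, y is the line along which they close (so a half turn about z gives the same grasp; the last joint's range is limited). The gripper opens to 85 mm and grips with 20 to 120 N. Pads are 22 mm wide; open, the fingers measure 114 mm over their backs; the gripper's body (76 mm by 85 mm) begins 54 mm behind the grasp point. The pads swing forward as they close: fully open they stand 13 mm farther back than shut.
Start: joints at [1.007, 0.259, 1.535, -0, 1.348, -0.203], TCP at [194.141, 514.601, 231.31] pointing down, gripper open.
Joint ranges: [-3.14, 3.14], [-0.91, 2.08], [0.19, 2.58], [-1.22, 4.36], [0.22, 2.71], [-3.12, 3.12]. Speed limits (rad/s): [2.57, 2.57, 3.14, 3.14, 3.14, 3.14].

## Interface

Orientations are given as a 3x3 rotation matrix whose columns are the frame's x, y, z axes.
In Python, from plant import robot gives the robot as it stands.
- The arm moves only by the tool arm_command, never from a script. Its argument "deltas" is a list of rows, each a list of 3 entries, a list of its own where there are three numbers: the opening in per cent of the stroke, from 0 (shut) to 100 (fully open), then the shift along the world's x, y, z in cm, then the turn about the world's z in degrees. A call has 1 to 12 rows; each row is the pose to reach, as a shift and turn from the pose commanded when the call began; what a row does not reach only later rows make up. A row lasts 1/8 s, in which the tool goes at most 62.5 mm and 10.7 degrees, less where a joint would pass 70% of its speed; a pose out of reach is approached as far as the arm can. A call with a gripper value outside its range is refused whole. The fingers move at their own pace and stop on an object; "squeeze" is the grip in N (left out, the last holds). Time passes only in rows, so rows that repeat a pose let the fingers close. It gives the time, the measured TCP pose, the force, the opening and the grip force at its end, in the units of the state.
- robot.get_obs(): the state, without advancing time (a new reading comes with each control period).
- robot.capture(name): name is "side" or "top"; returns the picture (480x640x3 uint8, red, green, blue); there is no depth.
- robot.get_calibration(name): a dict with "fx", "fy", "cx", "cy" (pixels), "extrinsics" (4x4, takes a point from world to camera coordinates). Camera axes: x right, y up, looking along -z (the intrinsics and any distortion apply to the point x, -y, -z); pixel columns grow to the right and rows downward; lengths in mm; the calibration is good to about 2 mm. A picture is of the moment at which its call begins. get_calibration takes no time and is no camera call.
- robot.finish_job(): hands the job in; it is judged then, once.
The state is a dict: "t": time; "joints": joint angles; "qvel": joint speeds; "joint_efforts": joint torques, N m; "eef_pos": TCP position; "tcp_rot": TCP orientation; "contact_force": force on the tool from outside, world axes, zero at the start; "wrist_torque": the same for the moment, N m; "gripper_width": opening from 0.0 (shut) to 1.0 (fully open); "gripper_force": force on a finger pad.
Only numpy, scipy, OpenCV 4.12 (cv2) and the standard library are available. Lean on these libraries where they do the work, as an engineer would, in place of code of your own. Each camera call takes 0.05 s, during which the arm holds its last target. There are 200 camera calls.

## Task

Pinch the two tails of the large steel spring clip parked on the rim of the ticket tub to open it, lift it off, and bring its open jaws down over the middle of the top edge of the wider standing price ticket, so that the stallholder can slip an offer strip in before the clip bites. Finish holding it there: still squeezed wide open with one jaw well down on each side of the ticket, and touching the ticket nowhere. Do not shift the ticket stand, and leave everything else on the counter where it is.

Things in the scene. Friction and masses are not known exactly. Their poses are not given: they have to be found in the camera images.
- clip: Large steel spring (bulldog) clip, 50 mm wide, 79 tall, 0.064 kg, parked jaws down on a 4 mm tub wall, tails up. Origin on its hinge pin, mid-width; y along the pin, z up to the tails, x across it (normal to that wall). Parked, the pin is 24 mm above the rim and the jaws end 38 mm below the pin. A coil of 5 mm radius on the pin roofs the gap between the jaws. The two plates mirror each other about x = 0
- lip_a (a point): Inner face of the jaw lip on the clip's +x side, mid-width, 2 mm above the jaw's lower end. Fully squeezed, the lips gape 25 mm and end 36 mm below the pin
- lip_b (a point): The same point of the other jaw, on the clip's -x side
- tail_a (a point): Rolled end of the +x tail, mid-width: a 5 mm thick bar, 36 mm long along the clip's y. Parked, the tail ends are 38.5 mm above the pin and 45 mm apart over their outsides; pinching them together along x spreads the jaws. It takes 6 N per finger to start, about 10.5 N fully. Fully squeezed, at a stop, they are 21 mm over the outsides and 42.5 mm above the pin, tails parallel
- tail_b (a point): The same point of the -x tail. If let go, the clip snaps shut
- clip_a (a joint): Angle (rad) by which each clip plate has turned about the pin: -0.05 jaws shut, 0 parked on the 4 mm wall, 0.30 fully squeezed open
- tub: Grey open plastic tub with a few spare tickets standing in it (below 52 mm), fixed to the counter, 110 x 160 x 80 mm (x, y, z), walls 4 mm. Origin at the centre of its underside. The clip sits on its -x wall, up to 35 mm from the middle of that wall
- ticket_wide: The wider price ticket: plain yellow rigid card 130 mm wide (y), 3 mm thick (x), standing upright in a steel foot 58 x 100 x 12 mm with two low lips up to 22 mm, 0.6 kg, loose on the counter. Top edge 117 mm above the counter. Origin at the centre of the foot's underside, z up
- wide_edge (a point): Middle of the top edge of the wider ticket, 117 mm above the counter
- ticket_narrow: Bystander: the narrower price ticket, same card height, thickness and colour but 70 mm wide, foot 58 x 70 mm; origin at the centre of its underside
- small_clip: Bystander: a small steel clip lying flat on the counter, about 50 x 22 x 12 mm
- marker: Bystander: marker pen lying down, 123 mm long, 14 mm thick; origin under its middle
- jar: Bystander: glass jar, 76 mm diameter, 120 mm tall; origin at the centre of its underside
- bowl: Bystander: white tasting bowl, 104 mm diameter, 42 mm tall; origin at the centre of its underside
- scoop: Bystander: aluminium nut scoop lying down, trough 120 mm long with a 95 mm handle, 50 mm tall
- calculator: Bystander: desk calculator, 150 x 100 x 22 mm
Mind the look-alikes: they are no part of the job. What is shaped like the clip but green or pink is not meant.

How it is judged:
By the outcome, as a careful person would: the job done as asked, in the order asked, and still so for the second after the job is handed in, while the arm keeps its last pose, push and grip.
It also fails if it takes over 42 s, if anything falls off the work surface, if the arm or the gripper's body presses on something with over 40 N, if the wrist force passes 120 N, or if a joint passes its speed limit or range.

## Working session

There is one attempt and no reset: what is moved stays moved. The work goes in short steps, Python scripts to look and compute and a tool call to move; the robot and the scene stay as the last step left them, time stands still between calls to the robot, and variables do not carry over. Pictures are saved under pics/ and viewed, at most 10 in all, crops included, and the job is handed in when it is done.

Besides the shell and the picture viewer there is one more tool, called after "Call:" as name(argument=value, ...) on one line, values as JSON. arm_command: Moves the arm, as the interface text tells. Its arguments: {"type":"object","properties":{"deltas":{"type":"array","items":{"type":"array"}},"squeeze":{"type":"number"}},"required":["deltas"]}

```bash
mkdir -p pics; cat > h.py <<'E'
import numpy as np, cv2
from plant import robot
def cal(n):
    c=robot.get_calibration(n); return c,np.array(c["extrinsics"],float)
def proj(n,P):
    c,E=cal(n); P=np.atleast_2d(P); q=P@E[:3,:3].T+E[:3,3]
    d=-q[:,2]; return np.c_[c["cx"]+c["fx"]*q[:,0]/d, c["cy"]-c["fy"]*q[:,1]/d]
def ray(n,u,v):
    c,E=cal(n); d=np.array([(u-c["cx"])/c["fx"],-(v-c["cy"])/c["fy"],-1.])
    R=E[:3,:3]; return -R.T@E[:3,3], R.T@d
def onz(n,u,v,z):
    o,d=ray(n,u,v); return o+d*(z-o[2])/d[2]
def tri(*obs):
    A=np.zeros((3,3));b=np.zeros(3)
    for n,u,v in obs:
        o,d=ray(n,u,v); d=d/np.linalg.norm(d); M=np.eye(3)-np.outer(d,d); A+=M;b+=M@o
    return np.linalg.solve(A,b)
def snap(n,f):
    im=robot.capture(n); cv2.imwrite(f"pics/{f}.png",im[:,:,::-1]); return im
E
python3 - <<'E'
from h import *
for n in("side","top"):
    snap(n,n+"0"); c,E=cal(n); print({k:c[k] for k in c if k!="extrinsics"}); print(ray(n,320,240))
o=robot.get_obs(); print(o["tcp_rot"],o["gripper_width"],o["eef_pos"])
E
```

```text
{'fx': 539.9623649784867, 'fy': 539.9623649784867, 'cx': 317.39903244302536, 'cy': 242.30969069336282}
(array([  45.27806809, -888.90264899,  767.04210645]), array([ 0.40970558,  0.72342668, -0.55573076]))
{'fx': 618.4315366952226, 'fy': 618.4315366952226, 'cx': 322.6395371470034, 'cy': 239.52825664784842}
(array([ 307.48860077,  -13.6313148 , 1369.18904663]), array([ 0.18776066, -0.00998214, -0.98217366]))
[[-9.35607789e-01  3.53040018e-01 -9.00159640e-04]
 [ 3.53041004e-01  9.35606760e-01 -1.42858995e-03]
 [ 3.37846023e-04 -1.65439315e-03 -9.99998574e-01]] 1.0030597375613362 [193.89546224 514.17596929 230.54061796]
```

View pics/side0.png

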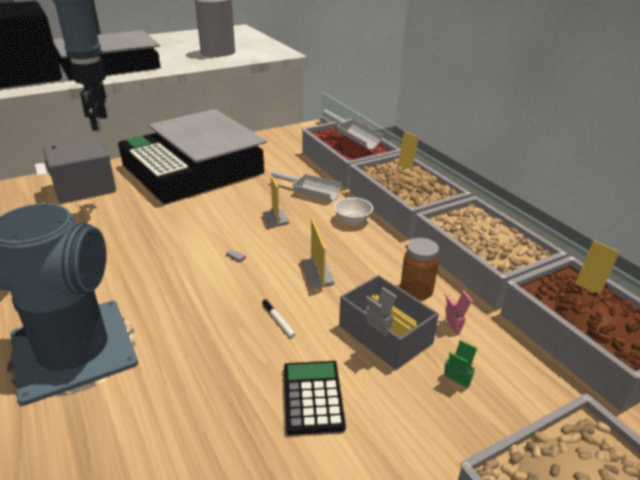

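View pics/top0.png

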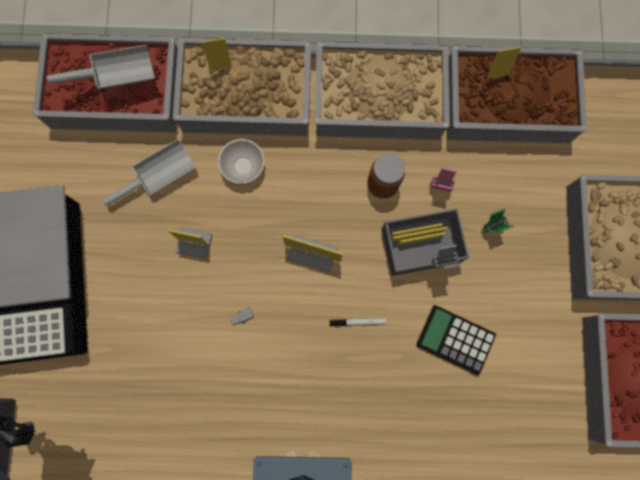

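The side view shows the clip at about (380,312) on the tub's near wall and the wide ticket at (318,255). In the top view the clip is at (446,256), the tub centre at (425,242) and the wide ticket at (312,248). Next I'll look at enlarged crops.

```bash
python3 - <<'E'
import cv2
t=cv2.imread("pics/top0.png")[195:285,275:475]; s=cv2.imread("pics/side0.png")[215:365,300:445]
cv2.imwrite("pics/tc.png",cv2.resize(t,None,fx=4,fy=4,interpolation=2)); cv2.imwrite("pics/sc.png",cv2.resize(s,None,fx=4,fy=4,interpolation=2))
E
```

```text
(no output)
```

View pics/tc.png

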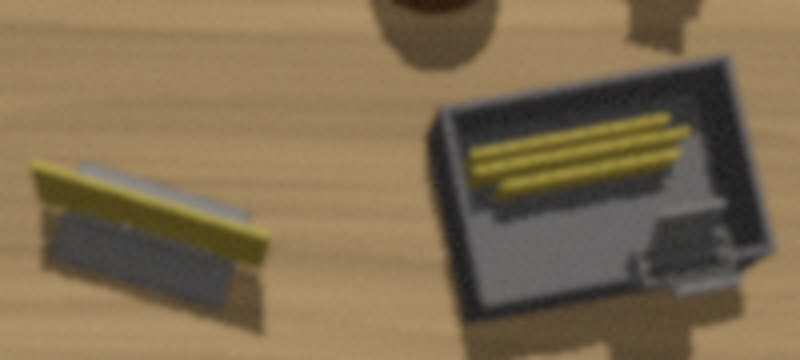

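View pics/sc.png

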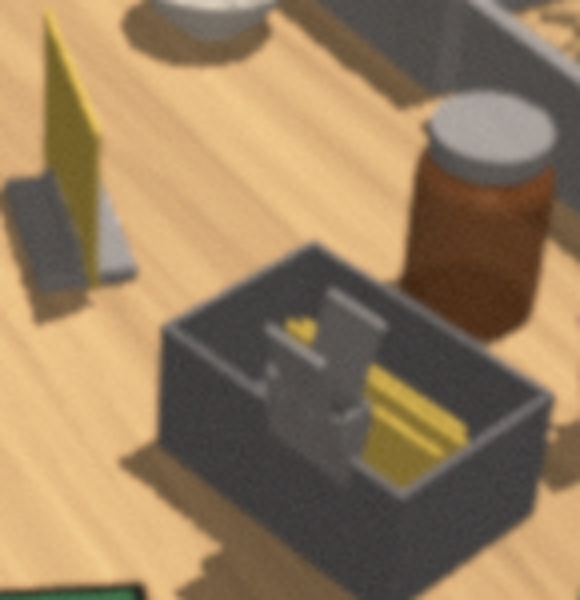

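The top crop shows the tub rim corners at about (468,316), (773,250), (730,58) and (441,108). The tail bars are at (672,290)-(742,282) and (652,212)-(725,203), and the ticket's top edge runs (33,160)-(270,235). In the side crop, the tail bars are at (268,327)-(323,364) and (330,290)-(386,328), and the ticket edge runs (47,12)-(98,135).

```bash
python3 - <<'E'
from h import *
np.set_printoptions(precision=1,suppress=True)
T=lambda p:("top",275+(p[0]-1.5)/4,195+(p[1]-1.5)/4)
S=lambda p:("side",300+(p[0]-1.5)/4,215+(p[1]-1.5)/4)
def yaw(a,b): d=(a-b)[:2]; return np.degrees(np.arctan2(-d[0],d[1])),np.linalg.norm(d)
print("rim")
R=[onz(*T(p),80) for p in((468,316),(773,250),(730,58),(441,108))]
print(np.array(R),np.mean(R,0)); print(yaw(R[0],R[1]),yaw(R[3],R[2]))
Rs=[onz(*S(p),80) for p in((165,325),(402,495),(550,400),(315,243))]; print(np.array(Rs),np.mean(Rs,0),yaw(Rs[0],Rs[1]),yaw(Rs[3],Rs[2]))
for nm,pt,ps in(("near",((672,290),(742,282)),((268,327),(323,364))),("far",((652,212),(725,203)),((330,290),(386,328))),("ticket",((33,160),(270,235)),((47,12),(98,135)))):
    P=[tri(T(a),S(b)) for a,b in zip(pt,ps)]
    print(nm,np.array(P),np.mean(P,0),yaw(*P))
    if nm=="ticket":
        for q in ([onz(*T(a),117) for a in pt],[onz(*S(a),117) for a in ps]): print(np.array(q),np.mean(q,0),yaw(*q))
    else:
        for q in ([onz(*T(a),142) for a in pt],[onz(*S(a),142) for a in ps]): print(np.array(q),np.mean(q,0),yaw(*q))
E
```

```text
rim
[[ 485.8 -179.2   80. ]
 [ 525.2 -341.1   80. ]
 [ 629.3 -320.2   80. ]
 [ 597.6 -164.5   80. ]] [ 559.5 -251.3   80. ]
(np.float64(13.646950050047266), np.float64(166.6940322174398)) (np.float64(11.513241301670526), np.float64(158.8692056155563))
[[ 491.9 -188.4   80. ]
 [ 525.3 -341.3   80. ]
 [ 625.8 -322.1   80. ]
 [ 595.5 -167.6   80. ]] [ 559.6 -254.9   80. ] (np.float64(12.322535834834607), np.float64(156.4773875138356)) (np.float64(11.068899882318856), np.float64(157.42829353939257))
near [[ 492.8 -274.   141.3]
 [ 497.9 -309.1  143.9]] [ 495.4 -291.5  142.6] (np.float64(8.282829433492545), np.float64(35.47037087136302))
[[ 493.  -274.   142. ]
 [ 498.  -309.4  142. ]] [ 495.5 -291.7  142. ] (np.float64(7.974103803571798), np.float64(35.76379947360234))
[[ 492.  -274.6  142. ]
 [ 499.6 -307.4  142. ]] [ 495.8 -291.   142. ] (np.float64(13.040377097619965), np.float64(33.659389992284964))
far [[ 532.8 -264.6  141. ]
 [ 538.  -301.2  143.2]] [ 535.4 -282.9  142.1] (np.float64(8.028675549778555), np.float64(37.02038732887937))
[[ 532.6 -264.4  142. ]
 [ 538.2 -301.5  142. ]] [ 535.4 -282.9  142. ] (np.float64(8.559093279449687), np.float64(37.568665214565705))
[[ 532.  -265.6  142. ]
 [ 538.9 -300.1  142. ]] [ 535.4 -282.8  142. ] (np.float64(11.28726946920347), np.float64(35.20049261185405))
ticket [[555.3  51.1 114.6]
 [519.5 -72.1 114.8]] [537.4 -10.5 114.7] (np.float64(-16.18550913037735), np.float64(128.35772978953543))
[[556.2  50.5 117. ]
 [520.1 -72.5 117. ]] [538.1 -11.  117. ] (np.float64(-16.352352263769458), np.float64(128.09586051027568))
[[551.8  47.8 117. ]
 [516.8 -74.7 117. ]] [534.3 -13.4 117. ] (np.float64(-15.955014922763405), np.float64(127.44306726454086))
```

Call:
arm_command(deltas=[[100, [32.1, -80.2, 0], -57.3], [100, [32.1, -80.2, 0], -57.3], [100, [32.1, -80.2, 0], -57.3], [100, [32.1, -80.2, 0], -57.3], [100, [32.1, -80.2, 0], -57.3], [100, [32.1, -80.2, 0], -57.3], [100, [32.1, -80.2, 0], -57.3], [100, [32.1, -80.2, 0], -57.3], [100, [32.1, -80.2, 0], -57.3], [100, [32.1, -80.2, 0], -57.3], [100, [32.1, -80.2, 0], -57.3], [100, [32.1, -80.2, 0], -57.3]], squeeze=40)

```text
t: 1.6
eef_pos: [473.1, -183.7, 231.0]
tcp_rot: [[-0.208, 0.978, -0.0], [0.978, 0.208, 0.0], [0.0, -0.0, -1.0]]
contact_force: [0.9, -0.3, 0.1]
gripper_width: 1.006
gripper_force: 0.0
```

Call:
arm_command(deltas=[[100, [4.2, -10.3, 0], 0], [100, [4.2, -10.3, 0], 0], [100, [4.2, -10.3, 0], 0], [100, [4.2, -10.3, 0], 0], [100, [4.2, -10.3, 0], 0]])

```text
t: 2.22
eef_pos: [514.5, -283.3, 231.4]
tcp_rot: [[-0.209, 0.978, -0.0], [0.978, 0.209, 0.0], [0.001, -0.0, -1.0]]
contact_force: [0.5, 0.6, -0.3]
gripper_width: 0.999
gripper_force: 0.0
```

```bash
python3 - <<'E'
from h import *
s=snap("side","s1"); t=snap("top","t1")
o=robot.get_obs(); print(o["eef_pos"],o["tcp_rot"][:,1] if hasattr(o["tcp_rot"],"shape") else o["tcp_rot"],o["joints"])
a=cv2.resize(s[200:350,300:450],None,fx=4,fy=4,interpolation=2)
b=cv2.resize(t[190:340,400:450+0],None,fx=4,fy=4,interpolation=2)
cv2.imwrite("pics/c1.png",np.hstack([a,b])[:,:,::-1])
E
```

```text
[ 514.72185447 -283.4329188   231.73890133] [9.77762492e-01 2.09715166e-01 2.43406158e-04] [-6.93109517e-01  3.25649635e-01  1.44135450e+00  1.09308453e-04
  1.37433108e+00 -9.04414469e-01]
```

View pics/c1.png

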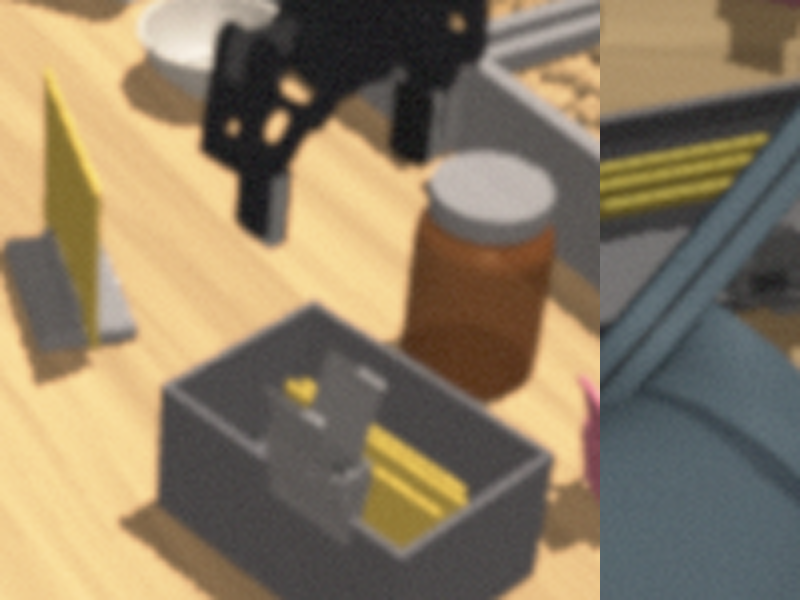

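The side crop shows the fingers straddling the clip's line from above. The near fingertip is at crop (262,240), the far one at (410,160), and the tails are at (296,398) and (358,370). I'll descend and then pinch.

Call:
arm_command(deltas=[[100, [0.1, -0.4, -3], 0], [100, [0.1, -0.4, -6], 0], [100, [0.1, -0.4, -9], 0], [100, [0.1, -0.4, -10.8], 0], [100, [0.1, -0.4, -10.8], 0], [100, [0.1, -0.4, -10.8], 0]])

```text
t: 3.08
eef_pos: [516.4, -288.7, 124.5]
tcp_rot: [[-0.209, 0.978, 0.001], [0.978, 0.209, -0.001], [-0.001, 0.001, -1.0]]
contact_force: [0.3, -0.4, 0.4]
gripper_width: 0.999
gripper_force: 0.0
```

Call:
arm_command(deltas=[[60, [0, 0, 0], 0], [60, [0, 0, 0], 0], [60, [0, 0, 0], 0], [60, [0, 0, 0], 0]])

```text
t: 3.58
eef_pos: [515.9, -288.8, 123.4]
tcp_rot: [[-0.208, 0.978, 0.0], [0.978, 0.208, -0.0], [-0.0, 0.0, -1.0]]
contact_force: [-0.5, -0.2, -0.3]
gripper_width: 0.601
gripper_force: 0.0
```

```bash
python3 - <<'E'
from h import *
s=snap("side","s2")
o=robot.get_obs(); print(o["eef_pos"],o["contact_force"])
cv2.imwrite("pics/c2.png",cv2.resize(s[220:340,320:440],None,fx=5,fy=5,interpolation=2)[:,:,::-1])
E
```

```text
[ 515.84597585 -288.7326117   123.36794733] [ 0.41997295 -1.12760479  0.92917827]
```

View pics/c2.png

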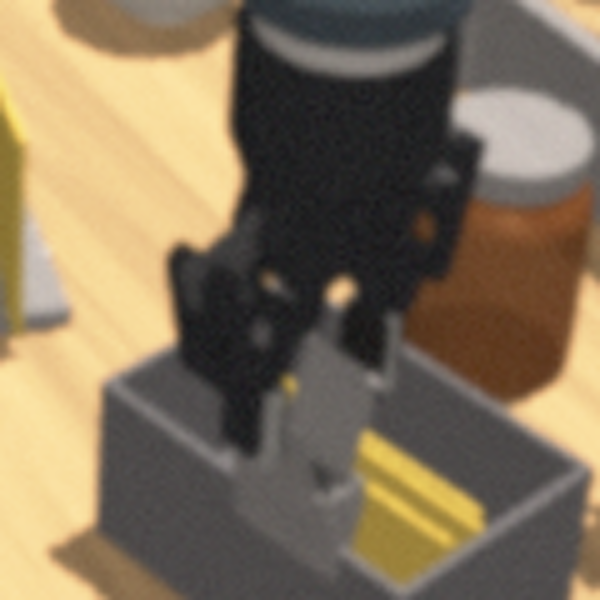

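The near finger (tip at crop (243,450)) stands just outside the near tail. The far finger (around (385,370)) is just outside the far tail. Both are roughly centred along the width, so I'll squeeze, rising slightly as the tails rise.

Call:
arm_command(deltas=[[52, [0, 0, 0], 0], [46, [0, 0, 0.1], 0], [40, [0, 0, 0.2], 0], [34, [0, 0, 0.3], 0], [28, [0, 0, 0.4], 0], [22, [0, 0, 0.5], 0], [15, [0, 0, 0.5], 0], [15, [0, 0, 0.5], 0], [15, [0, 0, 0.5], 0], [15, [0, 0, 0.5], 0]], squeeze=40)

```text
t: 4.88
eef_pos: [515.8, -288.7, 128.3]
tcp_rot: [[-0.208, 0.978, -0.0], [0.978, 0.208, 0.0], [0.0, -0.0, -1.0]]
contact_force: [-0.1, 0.4, -0.5]
gripper_width: 0.206
gripper_force: 39.0
```

```bash
python3 - <<'E'
from h import *
s=snap("side","s3")
o=robot.get_obs(); print(o["eef_pos"],o["contact_force"],o["gripper_width"],o["gripper_force"])
cv2.imwrite("pics/c3.png",cv2.resize(s[220:340,320:440],None,fx=5,fy=5,interpolation=2)[:,:,::-1])
E
```

```text
[ 515.82175081 -288.67986033  128.27113946] [ 0.48413922  0.23299177 -1.42623449] 0.21432965819497513 38.99073779582977
```

View pics/c3.png

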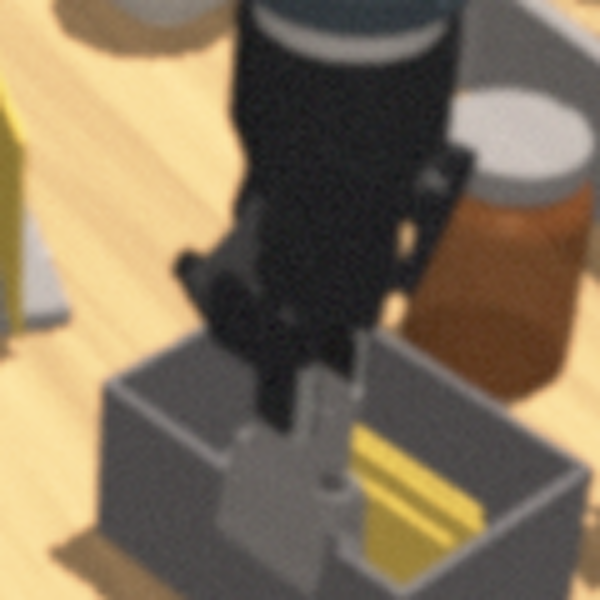

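The tails are pinched together, the grip reads 39 N and the jaws are spread either side of the wall (crop (280,510)), so the clip is at its stop. Next I'll lift it straight up and carry it over the ticket.

Call:
arm_command(deltas=[[15, [0, 0, 1], 0], [15, [0, 0, 3], 0], [15, [0, 0, 6], 0], [15, [0, 0, 9], 0], [15, [0, 0, 10], 0], [15, [0, 0, 10], 0]])

```text
t: 5.68
eef_pos: [516.0, -288.9, 228.9]
tcp_rot: [[-0.208, 0.978, 0.001], [0.978, 0.208, -0.001], [-0.001, 0.001, -1.0]]
contact_force: [-0.4, 0.3, -1.0]
gripper_width: 0.204
gripper_force: 39.0
```

Call:
arm_command(deltas=[[15, [0.2, 3, 0], -4], [15, [0.5, 7, 0], -8], [15, [0.9, 11, 0], -12], [15, [1.2, 15, 0], -16], [15, [1.5, 19, 0], -20], [15, [1.8, 23, 0], -24], [15, [2.0, 26, 0], -27], [15, [2.1, 27.6, 0], -28.2], [15, [2.1, 27.6, 0], -28.2], [15, [2.1, 27.6, 0], -28.2], [15, [2.1, 27.6, 0], -28.2]])

```text
t: 7.05
eef_pos: [536.7, -13.5, 227.9]
tcp_rot: [[0.279, 0.96, -0.001], [0.96, -0.279, -0.0], [-0.0, -0.001, -1.0]]
contact_force: [0.3, 0.4, -0.6]
gripper_width: 0.204
gripper_force: 39.0
```

```bash
python3 - <<'E'
from h import *
s=snap("side","s4"); t=snap("top","t4")
o=robot.get_obs(); print(o["eef_pos"],o["contact_force"],o["gripper_width"],o["gripper_force"],o["tcp_rot"][:,1])
a=cv2.resize(s[165:305,270:370],None,fx=4,fy=4,interpolation=2)
b=cv2.resize(t[180:320,270:370],None,fx=4,fy=4,interpolation=2)
cv2.imwrite("pics/c4.png",np.hstack([a,b])[:,:,::-1])
E
```

```text
[536.80040324 -13.4524111  228.16126963] [ 0.44021564  1.02495607 -0.78361291] 0.2068383661973166 39.03632998466492 [ 9.60157478e-01 -2.79459429e-01 -2.12969321e-04]
```

View pics/c4.png

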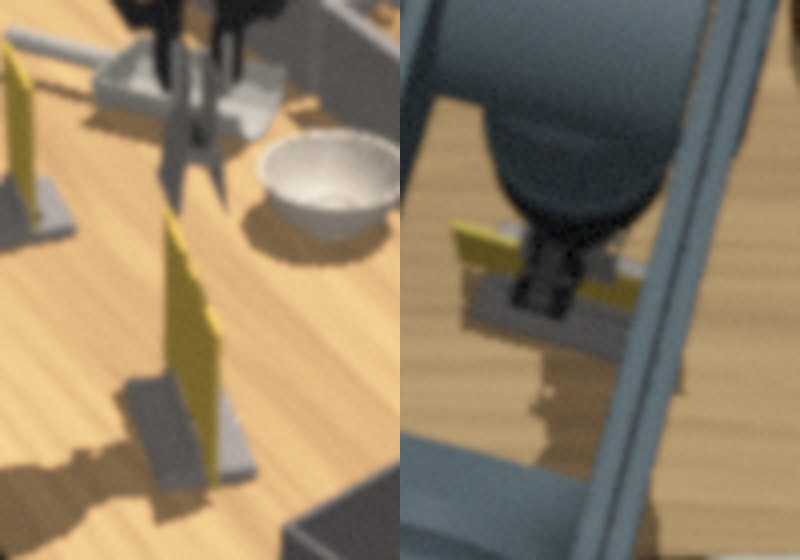

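The side crop shows the open clip above the ticket. Its lips end at about (175,212) and (225,208), the coil is at (200,130), and the ticket edge runs (168,212)-(213,313). I'll compare these with the projected clip geometry.

```bash
python3 - <<'E'
from h import *
np.set_printoptions(precision=1,suppress=True)
p=np.array([536.8,-13.5,228.2]); X=np.array([.960,-.279,0]); Y=np.array([.279,.960,0]); Z=np.array([0,0,1.])
S=lambda q:(np.asarray(q)-[270,165])*4+1.5
W=lambda x,y,z:p+X*x+Y*y+Z*(z-24.3)
for nm,q in dict(lipA_near=(12.5,-23.5,-36),lipA_far=(12.5,26.5,-36),lipB_near=(-12.5,-23.5,-36),lipB_far=(-12.5,26.5,-36),coilend=(0,-16.5,0),tailA=(8,-16.5,42.5),tailB=(-8,-16.5,42.5)).items(): print(nm,S(proj("side",W(*q))))
# ticket edge, near end from side & top original, in clip frame
for nm,n,u,v in(("s_far","side",168,212),("s_near","side",213,313)):
    q=onz(n,270+(u-1.5)/4,165+(v-1.5)/4,117); d=q-p; print(nm,q,"clipframe",d@X,d@Y)
# yellow mask edges in side
im=cv2.imread("pics/s4.png").astype(int); m=(im[:,:,2]-im[:,:,0]>70)&(im[:,:,1]-im[:,:,0]>55)&(im[:,:,2]-im[:,:,1]<35)
for r in range(216,250,3):
    c=np.flatnonzero(m[r,300:335]); 
    if len(c): print(r,300+c[0],300+c[-1],end=" ; ")
E
```

```text
lipA_near [[229.2 210.6]]
lipA_far [[208.3 164.3]]
lipB_near [[183.4 215.4]]
lipB_far [[163.9 168.8]]
coilend [[204.5 147.6]]
tailA [[221.   74.2]]
tailB [[190.6  77. ]]
s_far [552.4  47.6 117. ] clipframe -2.1097648823780215 62.97835700645902
s_near [524.6 -55.3 117. ] clipframe -0.040545888897009164 -43.53341862502388
219 313 313 ; 222 311 314 ; 225 312 313 ; 228 313 316 ; 231 313 316 ; 234 313 318 ; 237 312 320 ; 240 313 321 ; 243 312 321 ; 246 312 322 ; 249 313 324 ;
```

Call:
arm_command(deltas=[[15, [-0.1, 0.1, -1], 0], [15, [-0.1, 0.1, -2.5], 0], [15, [-0.1, 0.1, -3.8], 0], [15, [-0.1, 0.1, -4.3], 0], [15, [-0.1, 0.1, -4.7], 0], [15, [-0.1, 0.1, -5.1], 0], [15, [-0.1, 0.1, -5.5], 0], [15, [-0.1, 0.1, -5.8], 0], [15, [-0.1, 0.1, -5.8], 0], [15, [-0.1, 0.1, -5.8], 0]])

```text
t: 8.4
eef_pos: [535.9, -11.7, 170.5]
tcp_rot: [[0.279, 0.96, 0.0], [0.96, -0.279, -0.0], [0.0, 0.0, -1.0]]
contact_force: [0.2, 0.2, -0.1]
gripper_width: 0.206
gripper_force: 39.0
```

```bash
python3 - <<'E'
from h import *
s=snap("side","s5")
o=robot.get_obs(); print(o["eef_pos"],o["contact_force"],o["gripper_width"],o["gripper_force"],o["tcp_rot"][:,1])
cv2.imwrite("pics/c5.png",cv2.resize(s[185:285,280:360],None,fx=6,fy=6,interpolation=2)[:,:,::-1])
E
```

```text
[535.95600002 -11.72055103 170.48814157] [-0.02422902  0.14540697 -1.87382607] 0.2059646560050667 39.042556285858154 [ 9.60444621e-01 -2.78470828e-01  3.57126788e-04]
```

View pics/c5.png

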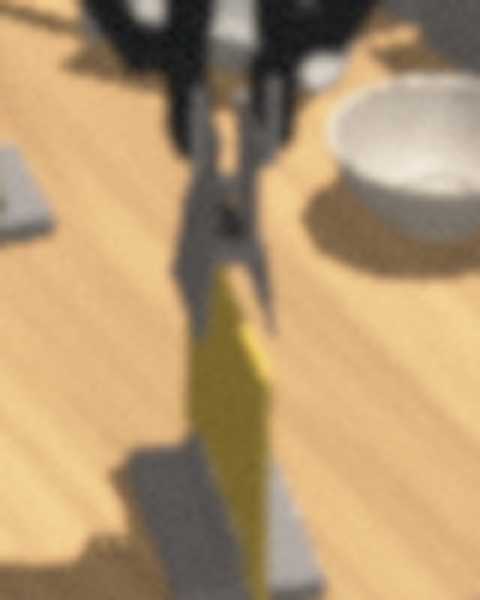

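The open jaws straddle the ticket's top edge. Lip tips are at about (204,335) and (270,330), with the card edge near (240,319) between them, so it's centred to about 1 mm. The coil is well above the card, so I'll go the rest of the way down.

Call:
arm_command(deltas=[[15, [0, 0, -0.3], 0], [15, [0, 0, -0.6], 0], [15, [0, 0, -0.9], 0], [15, [0, 0, -1.2], 0], [15, [0, 0, -1.5], 0], [15, [0, 0, -1.5], 0], [15, [0, 0, -1.5], 0], [15, [0, 0, -1.5], 0]])

```text
t: 9.45
eef_pos: [535.9, -11.7, 155.4]
tcp_rot: [[0.279, 0.96, 0.0], [0.96, -0.279, -0.0], [0.0, 0.0, -1.0]]
contact_force: [-0.6, -0.5, -0.3]
gripper_width: 0.212
gripper_force: 39.0
```

```bash
python3 - <<'E'
from h import *
s=snap("side","s6")
o=robot.get_obs(); print(o["eef_pos"],o["contact_force"],o["gripper_width"],o["gripper_force"])
cv2.imwrite("pics/c6.png",cv2.resize(s[185:285,280:360],None,fx=6,fy=6,interpolation=2)[:,:,::-1])
E
```

```text
[535.92729056 -11.69427698 155.43788736] [-0.56666303 -0.02194448 -0.57375918] 0.21241376930982492 39.041948318481445
```

View pics/c6.png

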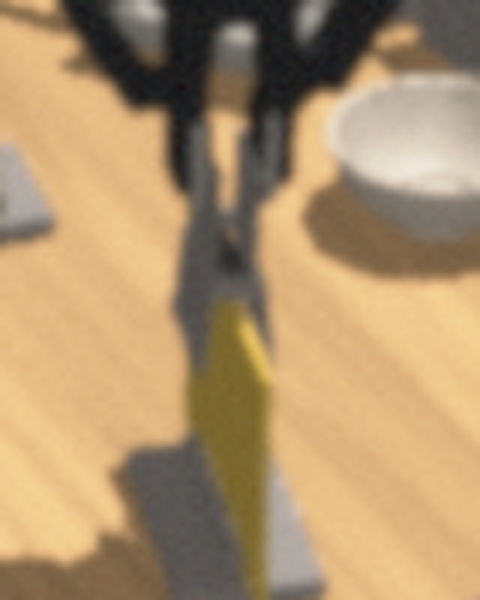

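The jaws are down on both sides of the card, with the left lip at (203,372) and the right lip hidden behind the card near (268,360). The coil at (232,260) is clear of the edge at about (238,310). The ticket foot hasn't moved and the tool force is about zero.

```bash
python3 -c "
from plant import robot
print(robot.finish_job())"
```

```text
the job is handed in; nothing more can be done
None
```

I handed the job in at about 9.5 s: the clip is held squeezed wide open over the middle of the wider ticket's top edge, with the jaws about 20 mm down each side; in the last picture and force reading it touched nothing, and the ticket stand had not moved.

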